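Hang the second hook-on parts caddy beside the first and close the pair up

ROBOT

A 6-joint arm with a two-finger parallel gripper is mounted at the origin on the work surface. World frame = base frame: x ahead of the robot, y to its left, z up, the work surface at z = 0. Lengths are in m, angles in rad, forces in N, time in s.
With the tool pointing down it reaches from about 0.35 to 0.8 m from the base axis. Payload 7.3 kg.
Tool frame: the origin (TCP) lies between the finger pads; the fingertips stand 25 mm ahead of it and the grasp point (between the pads) lies 6 mm ahead of it (r.tip_extent is the distance from the TCP to the fingertips, in m); z points along the fingers, y is the line along which they close (so a half turn about z gives the same grasp; the last joint's range is limited). The gripper opens to 85 mm and grips with 20 to 120 N. Pads are 22 mm wide; open, the fingers measure 114 mm over their backs; the gripper's body (76 mm by 85 mm) begins 54 mm behind the grasp point. The pads swing forward as they close: fully open they stand 13 mm farther back than shut.
Start: joints at [-1.475, 0.342, 1.524, -0, 1.275, -0.146], TCP at [0.126, -0.51, 0.256] pointing down, gripper open.
Joint ranges: [-2.53, 2.53], [-0.77, 2.02], [0.04, 2.7], [-1, 4.14], [0.28, 2.66], [-3.11, 3.11]. Speed limits (rad/s): [2.57, 2.57, 3.14, 3.14, 3.14, 3.14].

INTERFACE

Orientations are given as a unit quaternion [x, y, z, w].
In Python, from workcell import r, command_gripper, optics gives the robot as it stands. The module is installed in compiled form; this text tells all that it offers. Calls block until the motion is done:
- r.reach(position, orientation): joint-space move of the TCP to a pose.
- r.move_straight(position, orientation=None, speed=0.15, max_force=None): straight line of the TCP; orientation=None keeps the orientation; speed is the mean speed in m/s. With max_force (N) it stops when the force on the tool has changed by that much, and returns True; else False.
- r.movej(angles): joint-space move.
- command_gripper(opening, force=None): finger opening in m; force is the grip in N (None keeps the last); returns when the fingers have stopped.
- r.hold(seconds).
- r.solve_ik(position, orientation): joint angles nearest the present ones, or None.
- r.read_state(): the state.
- optics.get_image(name): name is "scene" or "top" or "wrist"; returns (picture, depth): 480x640x3 uint8, red, green, blue; 480x640 float32, m along the optical axis (not along the pixel's ray), 0 where there is no reading.
- optics.camera_model(name): a dict with "K" (3x3 intrinsics, pixels), "R" (3x3) and "t" (3): a world point X has camera coordinates R X + t; the wrist camera has in their place "tool_from_camera" (4x4, takes a point from camera to tool coordinates, whose origin is the TCP and whose axes are the flange's). Camera axes: x right, y down, z forward; pixel columns grow to the right and rows downward; lengths in m; the calibration is good to about 2 mm. A picture is of the moment at which its call begins: read the wrist's pose just before it. camera_model takes no time and is no camera call.
A pose or a line that the arm cannot do raises r.PlanningError and nothing moves.
- r.finish_job(): hands the job in; it is judged then, once.
The state is a dict: "time_s": time; "joint_positions": joint angles; "dq": joint speeds; "tau": joint torques, N m; "eef_pos": TCP position; "eef_rot": TCP orientation; "contact_force": force on the tool from outside, world axes, zero at the start; "torque": the same for the moment, N m; "grip_width": finger opening in m; "grip_force": force on a finger pad.
Only numpy, scipy, OpenCV 4.12 (cv2) and the standard library are available. Lean on these libraries where they do the work, as an engineer would, in place of code of your own. Each camera call takes 0.05 s, during which the arm holds its last target. There are 200 camera calls.

TASK

Hang the loose hook-on caddy from the stand's upper bar, in the free length to the right of the caddy that already hangs there. Then, with the hung caddy still in the gripper, slide it along the bar so that it pushes the first one ahead of it until the rubber stop collar brings the pair to a firm halt; press the pair home firmly but gently, let go and back away. The first caddy must stay hooked on the bar, must be moved only by the other caddy and never by the gripper, and the things lying about must be left alone.

Things in the scene. Friction and masses are not known exactly. Their poses are not given: they have to be found in the camera images.
- stand: Fixed aluminium stand: two 20 mm square posts 174 mm tall (inner faces at y = -150 and +150 mm), and between them two level steel bars, 8 mm round: the hook bar above, the rest bar (axis at z = 105) below it, on which the backs of hung caddies lean. Origin: on the table, below the middle of the bars; x points away from the robot, y along the bars to the robot's left, z up
- stand_bar (a point): Middle of the hook bar, on its axis, 150 mm above the table (top of the bar 154 mm); axes as the stand's. A caddy slides along it with 2 to 6 N, and may catch for a moment at up to 10 N. The pair is home when, against the stop, the force between the caddies has stayed between 8 and 20 N for a third of a second (about 12 N is right); more than 20 N is rough handling
- stand_bar_end (a point): Left end of the hook bar, 150 mm left of its middle. Between here and the hung caddy a black rubber stop collar, 22 mm across and 16 mm long, is clamped on the bar: its caddy side lies anywhere from 65 to 125 mm left of the bar's middle. It is not measured and must be felt. It holds fast and is stiff: slide at 20 mm/s or slower and watch the force
- tray_a_handle (a point): Centre of the handle of the hanging grey caddy, on the stand's hook bar, built exactly like the loose one (a caddy hangs tilted forward by about 0.1 rad). Its axes are the caddy's
- tray_b_handle (a point): Centre of the handle of the loose grey caddy that has a hook lip (about 0.15 kg, upright on the table to the robot's right); axes x to its back, where the lip is, y to its left, z up. The handle is an upright plate 50 mm long (x), 10 mm thick (y), from 45 to 95 mm above the underside; this point is 70 mm above it. The box below is 80 (x) by 60 (y) by 45 mm high, centred under this point
- tray_b_slot (a point): Middle of the top of the loose caddy's hook slot, which goes over the bar: 46.5 mm behind (x) and 10 mm below the handle's centre. The slot is 13 mm wide (x), 60 mm long (y), open downwards; the lip behind it is 4 mm thick and reaches 16 mm down; the web above it is 4 mm thick. Hung up, the top of the slot lies on the top of the bar
- tray_a: The caddy that hangs on the bar from the start; origin at the centre of its underside, axes as for its handle
- plain_caddy: Bystander: a wider grey caddy (95 mm) with a handle but no hook lip, 95 mm high; origin under its centre
- busbar: Bystander: flat copper bar 150 x 30 x 8 mm lying on the table
- breaker: Bystander: white circuit breaker 70 x 36 x 74 mm, origin under its centre

How it is judged:
By the outcome, as a careful person would: the job done as asked, in the order asked, and still so for the second after the job is handed in, with the robot touching nothing.
It also fails if it takes over 64 s, if anything falls off the work surface, if the arm or the gripper's body presses on something with over 40 N, if the wrist force passes 120 N, or if a joint passes its speed limit or range.

## Working session

There is one attempt and no reset: what is moved stays moved. The work goes in short steps, each a Python script; the robot and the scene stay as the last script left them, time stands still between calls to the robot, and variables do not carry over. Pictures are saved under pics/ and viewed, at most 10 in all, crops included, and the job is handed in when it is done.

```bash
mkdir -p pics; python3 - <<'E'
from workcell import r, optics
import numpy as np, cv2
for n in ("scene","top"):
    im,d=optics.get_image(n); cv2.imwrite(f"pics/{n}0.png",im[:,:,::-1]); np.savez(f"{n}0.npz",im=im,d=d,**optics.camera_model(n))
    m=optics.camera_model(n); print(n,m["K"],-m["R"].T@m["t"],m["R"])
print(optics.camera_model("wrist")); s=r.read_state(); print(s["eef_pos"],s["eef_rot"],s["time_s"],r.tip_extent)
E
```

```text
scene [[545.81422238   0.         315.22819673]
 [  0.         545.81422238 221.90163895]
 [  0.           0.           1.        ]] [1.17411646 0.13120925 0.92269363] [[-0.22707868  0.97387388 -0.00222081]
 [ 0.72121999  0.16663399 -0.67236511]
 [-0.65442876 -0.15428147 -0.74021634]]
top [[620.45484755   0.         311.97625061]
 [  0.         620.45484755 233.38050772]
 [  0.           0.           1.        ]] [ 0.41612874 -0.03839623  1.25671444] [[-0.00924395 -0.99995656  0.00119677]
 [-0.99884786  0.00917733 -0.04710332]
 [ 0.04709029 -0.00163081 -0.99888931]]
{'K': array([[400.53235147,   0.        , 324.70498549],
       [  0.        , 400.53235147, 236.90916515],
       [  0.        ,   0.        ,   1.        ]]), 'tool_from_camera': array([[-4.60538136e-04, -9.58586470e-01, -2.84801277e-01,
         7.24401144e-02],
       [ 9.99999849e-01, -3.55863454e-04, -4.19282439e-04,
         8.08778698e-04],
       [ 3.00568107e-04, -2.84801427e-01,  9.58586489e-01,
        -1.16841136e-01],
       [ 0.00000000e+00,  0.00000000e+00,  0.00000000e+00,
         1.00000000e+00]])}
[ 0.1256819  -0.50941978  0.25571177] [ 9.92700887e-01  1.20600600e-01  4.84977367e-06 -6.66556693e-04] 0.1 0.025
```

View pics/scene0.png

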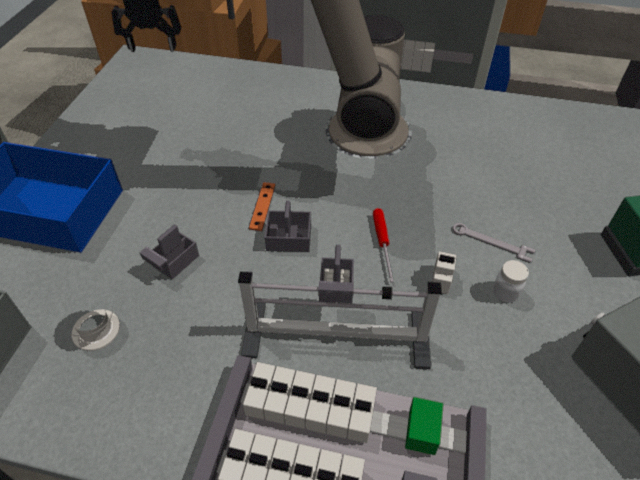

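View pics/top0.png

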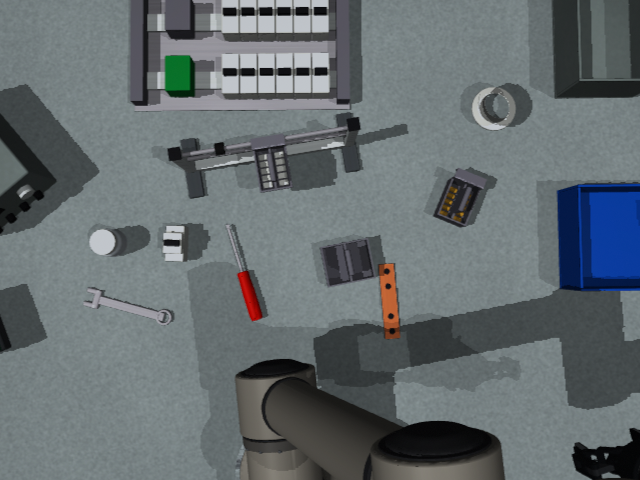

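Top view: stand posts are at (175,154) and (353,124), the hung caddy at (270,165), the collar at (219,149). The loose caddy with its lip is at (460,200), the plain caddy at (347,262), the busbar at (389,300). The scene view agrees. Next I measure the posts, bar and loose caddy from depth.

```bash
cat > h.py <<'E'
import numpy as np, cv2
def cloud(d,K,R,t):
    v,u=np.mgrid[:480,:640]; c=np.stack([(u-K[0,2])/K[0,0]*d,(v-K[1,2])/K[1,1]*d,d],-1)
    return (c-t)@R   # world, = R^T (c-t)
def ray(u,v,z,K,R,t):
    o=-R.T@t; w=R.T@np.array([(u-K[0,2])/K[0,0],(v-K[1,2])/K[1,1],1]); return o+w*(z-o[2])/w[2]
def rect(P):
    (c,s,a)=cv2.minAreaRect((P[:,:2]*1000).astype(np.float32)); return np.round(c,1),np.round(s,1),round(a,1)
E
python3 - <<'E'
from h import *
f=np.load("top0.npz"); W=cloud(f["d"],f["K"],f["R"],f["t"]); im=f["im"]
g=im.max(2)
for n,(x0,y0,x1,y1) in dict(postL=(165,142,185,165),postR=(343,113,363,135)).items():
    m=(g[y0:y1,x0:x1]<60); P=W[y0:y1,x0:x1]; m&=(P[...,2]>.15)
    v,u=np.nonzero(m); print(n,m.sum(),u.mean()+x0,v.mean()+y0,P[m].mean(0),P[m][:,2].min(),P[m][:,2].max(), ray(u.mean()+x0,v.mean()+y0,.174,f["K"],f["R"],f["t"]), rect(P[m]))
P=W[165:230,430:492].reshape(-1,3)
for lo,hi in ((.085,.1),(.055,.07),(.035,.05)):
    q=P[(P[:,2]>lo)&(P[:,2]<hi)]; print(lo,len(q),q.mean(0),rect(q))
P=W[125:200,245:300].reshape(-1,3)
for lo,hi in ((.165,.2),(.15,.165),(.12,.15)):
    q=P[(P[:,2]>lo)&(P[:,2]<hi)]; print('A',lo,len(q),q.mean(0) if len(q) else 0,rect(q) if len(q)>3 else 0)
# bar points
P=W[120:160,290:340].reshape(-1,3); q=P[(P[:,2]>.14)]; print('bar',len(q),q.mean(0),np.polyfit(q[:,1],q[:,0],1),q[:,2].max())
P=W[135:160,186:212].reshape(-1,3); q=P[(P[:,2]>.14)]; print('barL',len(q),q.mean(0))
c=np.vstack([im[165:230,430:492],im[125:200,245:307][:65]]); cv2.imwrite("pics/crop.png",cv2.resize(im[110:235,240:500,::-1],None,fx=3,fy=3,interpolation=cv2.INTER_CUBIC))
E
```

```text
postL 181 174.83977900552486 154.02209944751382 [0.60851878 0.1989638  0.17635219] 0.15017370733007354 1.2567144414598164 [0.60897477 0.19949904 0.174     ] (array([512.6,  91.5]), array([322.2,  28.6]), 48.3)
postR 170 352.7705882352941 124.21176470588236 [ 0.65820033 -0.11353232  0.1777945 ] 0.15045466759749215 1.2567144414598164 [ 0.65904178 -0.11380933  0.174     ] (array([543., -84.]), array([ 26.5, 268.4]), 75.9)
0.085 153 [ 0.53362143 -0.32694941  0.09281658] (array([ 534.1, -327.8]), array([11.1, 51.5]), 66.2)
0.055 390 [ 0.57185776 -0.34355781  0.06265559] (array([ 548.5, -336.3]), array([60.1, 83.9]), 70.3)
0.035 328 [ 0.52967463 -0.32640535  0.04251794] (array([ 540.2, -330.7]), array([61.4, 95.3]), 66.6)
A 0.165 170 [0.5837846  0.03094805 0.18088858] (array([583.8,  31.2]), array([48.9, 10.1]), 8.8)
A 0.15 482 [0.63316367 0.03483786 0.15568178] (array([621.5,  39.4]), array([80.6, 98.9]), 61.6)
A 0.12 297 [0.58842771 0.03253112 0.13221098] (array([596.3,  24.3]), array([90.8, 98.4]), 8.7)
bar 234 [ 0.63925604 -0.04628812  0.19888015] [-0.28086063  0.62625553] 1.2567144414598164
barL 122 [0.60816646 0.15352542 0.19696189]
```

View pics/crop.png

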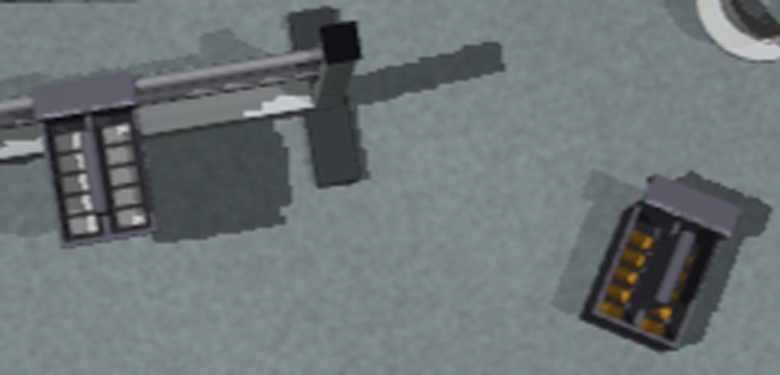

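Crop: hung caddy A has its web at about (85,95), and the bar is free to the right up to the post at (340,40). Loose caddy B's handle is at (675,265) and its lip at (690,205). The sizes check out: handle 50×11 mm, posts 317 mm apart, heights as given. Moving above B for a close look.

```bash
cat >> h.py <<'E'
from scipy.spatial.transform import Rotation as Ro
def quat(yaw,tilt=0): return (Ro.from_euler('z',yaw)*Ro.from_euler('y',tilt)*Ro.from_euler('x',np.pi)).as_quat()
def wrist(r,optics):
    s=r.read_state(); im,d=optics.get_image("wrist"); m=optics.camera_model("wrist"); T=m["tool_from_camera"]; Q=Ro.from_quat(s["eef_rot"]).as_matrix()
    R=(Q@T[:3,:3]).T; t=-R@(Q@T[:3,3]+s["eef_pos"]); return im,d,dict(K=m["K"],R=R,t=t)
E
python3 - <<'E'
from h import *; from workcell import r,command_gripper,optics
f=np.load("top0.npz"); W=cloud(f["d"],f["K"],f["R"],f["t"])
P=W[120:160,290:340].reshape(-1,3); q=P[(P[:,2]>.146)&(P[:,2]<.16)]; k=np.polyfit(q[:,1],q[:,0],1); print('bar',len(q),q.mean(0),k)
command_gripper(.04,40)
r.reach([.534,-.3275,.22],quat(np.radians(-23.6)))
im,d,m=wrist(r,optics); cv2.imwrite("pics/w1.png",im[:,:,::-1]); W=cloud(d,**m); W=W[d>0]; W=W[np.hypot(W[:,0]-.534,W[:,1]+.3275)<.085]
for lo,hi in ((.085,.105),(.056,.07),(.035,.05)):
    q=W[(W[:,2]>lo)&(W[:,2]<hi)]; print(lo,len(q),q.mean(0),rect(q))
print(r.read_state()["time_s"],r.read_state()["eef_pos"],r.read_state()["contact_force"])
E
```

```text
bar 221 [ 0.64923099 -0.04668818  0.15173601] [-0.15956597  0.64178115]
0.085 1179 [ 0.53704375 -0.33109553  0.09351636] (array([ 535.8, -330.4]), array([ 9.7, 49.1]), 66.5)
0.056 2789 [ 0.57825875 -0.34882873  0.06313096] (array([ 571.8, -346.1]), array([60.1, 34.3]), 66.7)
0.035 1504 [ 0.52826819 -0.32729877  0.04305243] (array([ 542.8, -333.5]), array([60.2, 97.5]), 66.8)
2.3 [ 0.53337675 -0.32839754  0.22017244] [ 0.00353347 -0.76346435  0.07967891]
```

View pics/w1.png

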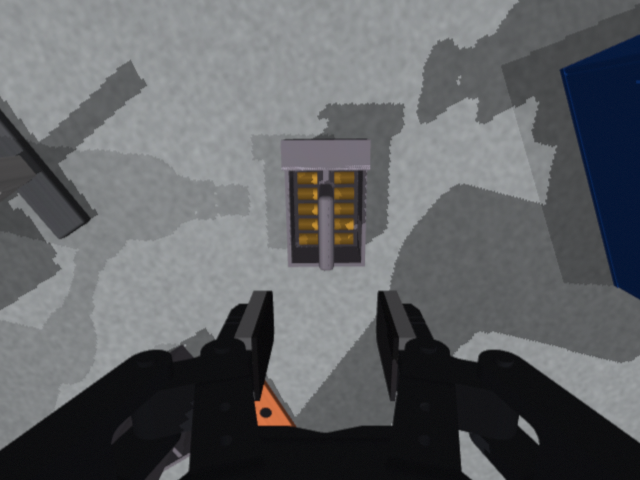

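Wrist view: B's handle (325,230) and lip (325,153) are clearly seen, and the fingers straddle it. Grasp, lift, and measure the web in the hand.

```bash
python3 - <<'E'
from h import *; from workcell import r,command_gripper,optics
q=quat(np.radians(-23.35)); p=np.array([.5355,-.330,0])
r.reach(p+[0,0,.15],q)
print(r.move_straight(p+[0,0,.079],q,speed=.08,max_force=15))
command_gripper(0,60); s=r.read_state(); print(s["grip_width"],s["grip_force"],s["contact_force"],s["eef_pos"])
r.move_straight(p+[0,0,.26],speed=.12); s0=r.read_state(); print(s0["contact_force"],s0["grip_width"],s0["eef_pos"],s0["time_s"])
u=np.radians(9.07); xs=np.array([np.cos(u),np.sin(u),0]); ys=np.array([-np.sin(u),np.cos(u),0])
mid=np.array([.634,.0428,0]); g=mid-.0465*xs-.092*ys
r.reach(g-.05*xs+[0,0,.26],quat(u))   # short of the bar, look
im,d,m=wrist(r,optics); cv2.imwrite("pics/w2.png",im[:,:,::-1]); np.savez("w2.npz",im=im,d=d,**m); s=r.read_state()
np.savez("w2s.npz",p=s["eef_pos"],q=s["eef_rot"]); print(s["eef_pos"],s["contact_force"],s["time_s"])
W=cloud(d,**m); W=W[d>0]
L=(W-s["eef_pos"])@Ro.from_quat(s["eef_rot"]).as_matrix()  # tool coords
a=L[(abs(L[:,1])<.04)&(L[:,0]>.02)&(L[:,0]<.075)&(L[:,2]>.0)&(L[:,2]<.03)]; print('web',len(a),a.mean(0),a.min(0),a.max(0))
S=(W-mid)@np.c_[xs,ys,[0,0,1]]
b=S[(abs(S[:,0])<.02)&(S[:,2]>.147)&(S[:,2]<.158)&(S[:,1]<-.05)&(S[:,1]>-.14)]; print('bar',len(b),b.mean(0),b.min(0),b.max(0))
E
```

```text
False
0.009417630546300876 58.87854874134064 [ 0.60781571 -0.24322118  3.39551274] [ 0.53582632 -0.33017915  0.07965138]
[ 0.12145333 -0.77291578 -1.45258381] 0.009242636645143352 [ 0.53525546 -0.32983494  0.25912161] 5.7583
[ 0.55344922 -0.06469744  0.25990436] [-0.04775421  0.31536633 -1.50717649] 6.85
web 11860 [0.04554772 0.00022492 0.01662192] [ 2.10613268e-02 -2.99694902e-02  4.46453924e-05] [0.05643928 0.03050279 0.02999753]
bar 2764 [ 0.00164393 -0.09496429  0.15233134] [-0.00200924 -0.13999273  0.14777796] [ 0.00569485 -0.05001102  0.15529735]
```

View pics/w2.png

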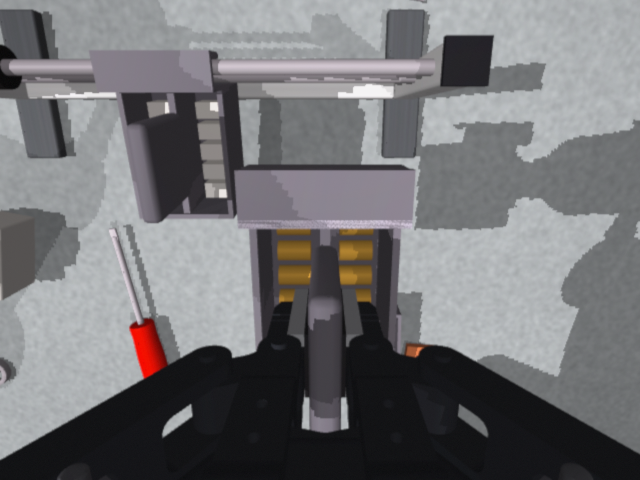

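Wrist view: B is held squarely with its web at (325,195). The bar runs clear at (330,68), between A's web (215,68) and the right post (465,60). Slot centre is 45.9 mm ahead of the TCP, and the bar 1.7 mm beyond my first estimate. Lowering it on.

```bash
cat >> h.py <<'E'
u=np.radians(9.07); xs=np.array([np.cos(u),np.sin(u),0]); ys=np.array([-np.sin(u),np.cos(u),0]); B=np.c_[xs,ys,[0,0,1]]; mid=np.array([.634,.0428,0])
def st(r):
    s=r.read_state(); return np.round(np.r_[B.T@(s["eef_pos"]-mid)*1000],2),np.round(B.T@s["contact_force"],2),round(s["time_s"],2)
E
python3 - <<'E'
from h import *; from workcell import r,command_gripper,optics
f=np.load("w2.npz"); S=(cloud(f["d"],f["K"],f["R"],f["t"])[f["d"]>0]-mid)@B
b=S[(abs(S[:,0])<.03)&(S[:,2]>.098)&(S[:,2]<.113)&(S[:,1]<-.07)&(S[:,1]>-.13)]; print('rest',len(b),b.mean(0),b.min(0),b.max(0))
bx=.0017-.0459; T=lambda x,y,z: mid+B@[x,y,z]
q=quat(u)
r.move_straight(T(bx,-.092,.22),q,speed=.1)
im,d,m=wrist(r,optics); cv2.imwrite("pics/w3.png",im[:,:,::-1]); print(st(r))
W=cloud(d,**m)[d>0]; S=(W-mid)@B; e=r.read_state()["eef_pos"]
b=S[(abs(S[:,0])<.025)&(S[:,2]>.147)&(S[:,2]<.158)&(S[:,1]<-.125)&(S[:,1]>-.145)]; print('bar',len(b),b.mean(0)); 
b=S[(abs(S[:,0])<.03)&(S[:,2]>.195)&(S[:,2]<.215)&(abs(S[:,1]+.092)<.025)]; print('web',len(b),b.mean(0),b.min(0),b.max(0))
print(r.move_straight(T(bx,-.092,.183),q,speed=.03,max_force=5),st(r))
E
```

```text
rest 666 [ 7.64554054e-05 -9.99644385e-02  1.07339647e-01] [-0.00172541 -0.12999019  0.10408615] [ 0.00196159 -0.07019558  0.10997868]
(array([-44.34, -92.12, 220.49]), array([-0.29,  0.16, -1.76]), 7.71)
bar 403 [ 0.00261449 -0.13950853  0.15237552]
web 9558 [ 0.00126416 -0.09204007  0.20362981] [-0.02368293 -0.11699632  0.19504479] [ 0.01201575 -0.06700805  0.21499929]
False (array([-44.08, -92.05, 183.25]), array([ 0.31,  0.5 , -0.07]), 9.09)
```

```bash
python3 - <<'E'
from h import *; from workcell import r,command_gripper,optics
bx=.0017-.0459; T=lambda x,y,z: mid+B@[x,y,z]
print(st(r)); print(r.move_straight(T(bx,-.092,.171),quat(u),speed=.015,max_force=5),st(r))
im,d,m=wrist(r,optics); cv2.imwrite("pics/w4.png",im[:,:,::-1])
E
```

```text
(array([-44.08, -92.05, 183.25]), array([ 0.31,  0.5 , -0.07]), 9.09)
True (array([-44.3 , -91.97, 173.5 ]), array([-1.17,  0.25,  4.48]), 9.72)
```

View pics/w4.png

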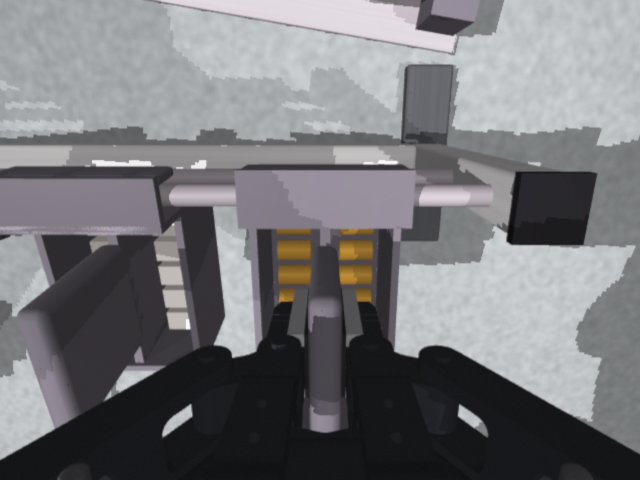

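B is seated: contact came at z=173.5 mm against 173.7 expected, with the bar under the web at (325,195) and A clear at left (edge at x=170). Now tilt it to the hanging angle and slide in force-guarded segments.

```bash
cat > slide.py <<'E'
from h import *; from workcell import r,command_gripper,optics
bx=.0017-.0459; T=lambda x,y,z: mid+B@[x,y,z]
th=-.09; c,s=np.cos(th),np.sin(th); v=np.array([bx-.0017,.1737-.154]); w=np.array([v[0]*c+v[1]*s,-v[0]*s+v[1]*c])
X,Z=.0017+w[0],.154+w[1]+.0002; q=quat(u,th)
E
python3 - <<'E'
from slide import *
print(r.move_straight(T(X,-.092,Z),q,speed=.01,max_force=8),st(r),X,Z)
y=-.092
for i in range(4):
    y+=.005; h=r.move_straight(T(X,y,Z),q,speed=.012,max_force=11); print(h,*st(r))
    if h: break
E
```

```text
False (array([-46.69, -91.93, 169.48]), array([-6.74,  0.96,  2.79]), 10.21) -0.04578483786445136 0.16969484343214758
False [-46.51 -88.57 169.66] [-7.17 -6.11  3.34] 10.78
False [-46.53 -83.62 169.62] [-6.7  -6.58  2.51] 11.34
False [-46.52 -78.6  169.64] [-6.96 -6.08  2.64] 11.91
False [-46.55 -73.58 169.61] [-6.57 -5.28  2.16] 12.47
```

Friction is inflated by pressing on the rest bar (Fx −6.7 N), so I ease x slightly and continue.

```bash
cat > go.py <<'E'
from slide import *
X-=.0007; Z+=.0001; F=[]
y=r.read_state()["eef_pos"]; y=(B.T@(y-mid))[1]+.0005
for i in range(34):
    f0=-st(r)[1][1]; y+=.005
    h=r.move_straight(T(X,y,Z),q,speed=.012,max_force=max(4,15-f0)); a=st(r); F.append(-a[1][1]); print(h,*a)
    if h: break
E
python3 go.py
```

```text
False [-46.68 -68.56 169.54] [-4.44 -2.88 -0.18] 12.96
False [-46.65 -63.93 169.6 ] [-4.09 -4.64  0.21] 13.53
False [-46.67 -59.08 169.59] [-3.95 -5.99  0.9 ] 14.09
False [-46.67 -54.09 169.59] [-4.53 -6.31  0.1 ] 14.66
False [-46.65 -49.07 169.6 ] [-3.5  -4.91 -0.27] 15.22
False [-46.64 -44.07 169.61] [-4.06 -4.83  0.25] 15.79
False [-46.65 -39.05 169.58] [-3.05 -4.78  0.51] 16.36
False [-46.64 -34.04 169.58] [-3.7  -4.67  0.12] 16.93
False [-46.66 -29.06 169.59] [-3.94 -6.63 -0.47] 17.49
False [-46.62 -24.03 169.6 ] [-3.72 -5.83 -0.51] 18.06
False [-46.63 -19.01 169.62] [-4.21 -5.47 -0.08] 18.62
False [-46.63 -15.16 169.65] [ -4.46 -10.61  -0.46] 19.19
True [-46.84 -15.39 169.42] [ 0.46 -1.34  3.14] 19.42
```

Force rose sharply at s=−15 mm, so A's left face would be at about 75 mm, which is inside the collar's range. The stop then relaxed. Now press in small steps to about 15 N at the wrist (B's own friction is about 3 N), checking that it doesn't advance.

```bash
cat > press.py <<'E'
from slide import *
X-=.0007; Z+=.0001
y=(B.T@(r.read_state()["eef_pos"]-mid))[1]
for i in range(16):
    y+=.00025; h=r.move_straight(T(X,y,Z),q,speed=.004,max_force=9); a=st(r); print(h,round(y*1000,2),*a)
    if -a[1][1]>=13.5 or h: break
for i in range(4): r.hold(.15); print(*st(r))
E
python3 press.py
```

```text
False -15.14 [-46.79 -15.4  169.44] [-0.65 -4.34 -2.02] 20.05
False -14.89 [-46.82 -15.36 169.44] [-1.42 -6.61 -2.61] 20.3
False -14.64 [-46.81 -15.34 169.49] [-0.08 -6.69 -2.58] 20.55
False -14.39 [-46.84 -15.32 169.48] [-1.93 -7.24 -2.74] 20.8
False -14.14 [-46.86 -15.24 169.47] [-1.2  -7.81 -2.2 ] 21.05
False -13.89 [-46.88 -15.23 169.49] [-1.72 -8.63 -2.53] 21.3
False -13.64 [-46.87 -15.18 169.54] [ -1.65 -10.35  -1.69] 21.55
False -13.39 [-46.89 -15.14 169.56] [-3.21 -9.86 -2.35] 21.8
False -13.14 [-46.92 -15.09 169.55] [ -2.09 -11.1   -2.29] 22.05
False -12.89 [-46.93 -15.08 169.56] [ -1.72 -12.13  -1.36] 22.3
False -12.64 [-46.94 -15.07 169.59] [ -2.46 -13.45  -2.46] 22.55
False -12.39 [-46.96 -15.03 169.59] [ -3.25 -14.62  -1.46] 22.8
[-46.97 -15.02 169.58] [ -3.06 -15.21  -1.9 ] 22.95
[-46.94 -15.02 169.6 ] [ -2.35 -14.67  -2.21] 23.1
[-46.94 -15.01 169.58] [ -3.23 -14.5   -1.5 ] 23.25
[-46.95 -15.01 169.6 ] [ -2.47 -14.67  -1.6 ] 23.4
```

```bash
python3 - <<'E'
from slide import *
X-=.0007; Z+=.0001; y=-.01239
for i in range(4):
    y+=.00025; r.move_straight(T(X,y,Z),q,speed=.004,max_force=4); a=st(r); print(*a)
    if -a[1][1]>16.3: break
r.hold(.5); print(*st(r))
im,d=optics.get_image("scene"); i2,_,_=wrist(r,optics)
cv2.imwrite("pics/s5.png",cv2.resize(np.hstack([cv2.resize(im[220:380,220:460],(480,320)),cv2.resize(i2,(320,240))[:,:].repeat(1,0) if 0 else cv2.copyMakeBorder(cv2.resize(i2,(320,240)),0,80,0,0,cv2.BORDER_CONSTANT)])[:,:,::-1],(800,320)))
E
```

```text
[-46.96 -14.98 169.61] [ -1.86 -14.81  -1.43] 23.65
[-47.   -14.95 169.61] [ -4.23 -16.31  -2.79] 23.9
[-46.96 -14.96 169.64] [ -3.31 -15.91  -1.53] 24.4
```

View pics/s5.png

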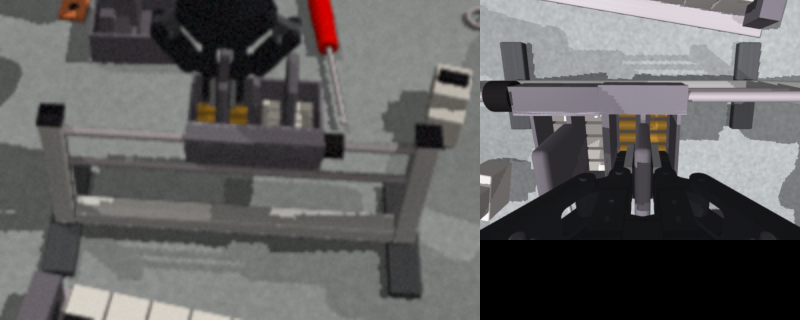

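Both views show the two caddies touching and A hard against the black collar (scene crop (333,145), wrist crop (495,95)). It held firm at about 15–16 N on the wrist. Now relieve, release and back away.

```bash
python3 - <<'E'
from slide import *
X-=.0007; Z+=.0001; y=-.01189
for i in range(12):
    if -st(r)[1][1]<2.5: break
    y-=.0004; r.move_straight(T(X,y,Z),q,speed=.006)
print(*st(r))
command_gripper(.03,20); r.hold(.3); print(*st(r),r.read_state()["grip_width"])
p=r.read_state()["eef_pos"]; z=Ro.from_quat(q).apply([0,0,1])
print(r.move_straight(p-.10*z,q,speed=.06,max_force=6)); print(*st(r))
r.move_straight(p-.10*z-.06*xs+[0,0,.04],quat(u),speed=.12); r.hold(.5)
im,d,m=wrist(r,optics); i2,_=optics.get_image("scene"); print(*st(r))
cv2.imwrite("pics/s6.png",np.hstack([cv2.resize(i2[220:380,220:460],(480,320)),cv2.copyMakeBorder(cv2.resize(im,(320,240)),0,80,0,0,cv2.BORDER_CONSTANT)])[:,:,::-1])
S=(cloud(d,**m)[d>0]-mid)@B
for lo,hi in ((.172,.2),):
    b=S[(S[:,2]>lo)&(S[:,2]<hi)&(S[:,0]<-.02)&(S[:,0]>-.1)]
    for n,k in (('B',b[b[:,1]<.015]),('A',b[b[:,1]>=.015])): print(n,len(k),k.mean(0),k.min(0),k.max(0))
E
```

```text
[-46.71 -15.52 169.57] [-0.89 -1.25 -3.71] 27.0
[-46.45 -15.84 169.84] [-0.75 -0.29 -0.54] 27.63 0.029995190554920566
False
[-55.54 -15.81 269.04] [ 0.14 -0.38  0.69] 29.45
[-115.42  -15.84  309.42] [-0.47 -0.19 -0.65] 30.8
B 1429 [-0.04964697 -0.01615984  0.18189322] [-0.0749434  -0.02106692  0.17248643] [-0.02480062 -0.01116047  0.18604092]
A 1658 [-0.04876384  0.04270589  0.18110891] [-0.07497737  0.03855757  0.17203849] [-0.02479537  0.04913825  0.18673278]
```

View pics/s6.png

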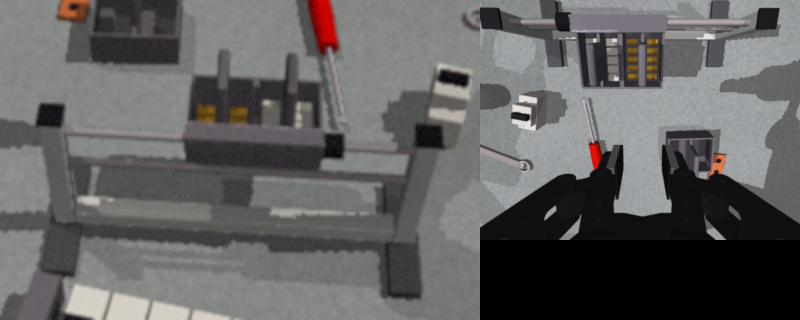

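Both caddies hang level and touching (handles about 59–60 mm apart), against the collar at (333,145), and the gripper is clear. Handing in.

```bash
python3 -c "
from workcell import r
print(r.finish_job())"
```

```text
the job is handed in; nothing more can be done
None
```

The job is handed in at about 31 s of robot time: the loose caddy hangs on the upper bar, the pair was pressed home against the stop collar at about 15–16 N at the wrist (an estimated 12 N between the caddies, never measured directly), and the gripper let go and backed clear.

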